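# Rap a stuck chocolate out of its turn-over mould

## Task

Turn the mould over by its handle so that it hangs mouth-down above the tray, and rap it against its stop (raise the handle and let it drop) until the stuck chocolate comes loose and falls onto the steel tray. Then swing the empty mould back to its rest, mouth up, and let go. Do not touch the chocolate with the gripper, and leave the tray and the other things where they are.

Things in the scene. Friction and masses are not known exactly. Their poses are not given: they have to be found in the camera images.
- stand: Fixed stand: light wooden base board (150 x 150 x 8 mm), two steel uprights 124 mm apart carrying a horizontal hinge 62 mm above the table. Origin: on the table, straight below the middle of the hinge. Its x axis runs along the hinge; the mould rests on its +y side, the tray lies on its -y side. Place varies, yaw up to 0.45 rad either way.
- mould (a joint): Hinge angle (rad). 0: at rest, level on the stand's +y side, mouth up. Grows as the handle is raised over the hinge; 3.14: level on the -y side, mouth down over the tray, against the stop. Free but damped: let go, it falls by its weight (2 N at the handle), near 5 rad/s after 0.6 rad. Each such jolt at 3.14 slips the chocolate a few mm; turning over slowly does not. How many raps differs.
- handle (a point): Centre of the handle: a brown wooden sleeve, 15 mm thick, 60 mm long, parallel to the hinge, 150 mm from it, 62 mm above the table at both ends of the swing. It turns freely on its rod, so it can be pinched from above (fingers closing across the hinge line) and carried over in an arc, gripper kept upright. Steel rails 66 mm apart flank it; 30 mm of gap to the mould's block.
- mouth (a point): Centre of the mouth of the white mould block (64 x 64 x 30 mm) with one pocket 44 x 44 mm, 24 mm deep, centred 80 mm from the hinge. The mouth's plane is 10 mm above the hinge at rest, 10 mm below it when turned over. Two sprung rubber ribs in the pocket's walls grip the chocolate's sides; it is free once it has slid about 12 mm outward.
- chocolate: Dark brown rigid block of chocolate, 40 x 40 x 22 mm, 60 g (varies), stuck in the pocket. Origin: centre of the face that lies on the pocket's floor when stuck; its z axis points out of the mouth.
- tray: Shallow loose steel tray, 135 x 150 x 18 mm, walls 3 mm, on the table under the place where the mould hangs mouth-down. Origin: centre of its underside; its long side lies along y.
- red_cup: Red plastic beaker, 71 mm wide, 79 mm high; bystander. Origin: centre of its underside.
- honey_jar: Little honey jar with a yellow lid, 46 mm wide, 68 mm high; bystander. Origin: centre of its underside.
- tomato_tin: Tin can, 76 mm wide, 58 mm high; bystander. Origin: centre of its underside.

How it is judged:
By the outcome, as a careful person would: the job done as asked, in the order asked, and still so for the second after the job is handed in, with the robot touching nothing.
It also fails if it takes over 72 s, if anything falls off the work surface, if the arm or the gripper's body presses on something with over 40 N, if the wrist force passes 120 N, or if a joint passes its speed limit or range.

## Robot

A 7-joint arm with a two-finger parallel gripper is mounted at the origin on the work surface; the furniture and walls round the work are solid. World frame = base frame: x ahead of the robot, y to its left, z up, the work surface at z = 0. Lengths are in m, angles in rad, forces in N, time in s.
With the tool pointing down it reaches from about 0.35 to 0.9 m from the base axis. Payload 19.9 kg.
Tool frame: the origin (TCP) lies at the very end of the fingers, on their centre line; the grasp point (between the pads) lies arm.grip_depth behind it (arm.grip_depth is the distance from the TCP to the grasp point, in m); z points along the fingers, y is the line along which they close (so a half turn about z gives the same grasp; the last joint's range is limited). The gripper opens to 85 mm and grips with 20 to 120 N. Pads are 22 mm wide; open, the fingers measure 114 mm over their backs; the gripper's body (76 mm by 85 mm) begins 54 mm behind the grasp point. The pads swing forward as they close: fully open they stand 13 mm farther back than shut.
Start: joints at [-1.337, 0.417, -0.01, 1.614, 0.005, 1.111, -0.053], TCP at [0.17, 0.601, 0.231] pointing down, gripper open.
Joint ranges: [-2.81, 2.81], [-0.39, 2.02], [-1.27, 1.25], [0.06, 2.57], [-1.19, 4.33], [0.19, 2], [-2.82, 2.82]. Speed limits (rad/s): [1.89, 1.89, 2.39, 2.39, 3.01, 3.01, 3.01].

## Interface

Orientations are given as a unit quaternion [w, x, y, z].
In Python, from workcell import arm, vision, job gives the robot as it stands (arm), with the cameras (vision) and the job (job).
- The arm moves only by the shell command python3 inch.py, which reads ROWS from standard input. ROWS is a JSON list of rows, 1 to 12 of them, each an object with the fields finger_gap (the finger opening in m), pos (a list: dx, dy, dz in shares of the most that a row can go, 1 being 50 mm), rot (a list: a rotation vector rx, ry, rz in fractions of the full range, 1 being 45 degrees); a field left out counts as zero (the opening has to be given); each row shifts and turns the commanded pose from where the row before left it, along the tool's axes as they then stand; what a row does not reach is not made up. A row lasts 1/10 s, in which the tool goes at most 0.05 m and 0.15 rad, less where a joint would pass 70% of its speed; a pose out of reach is approached as far as the arm can. The fingers move at their own pace and stop on an object; the grip force is fixed at half the most. Time passes only in rows, so rows that do not move let the fingers close. It prints the time, the measured TCP pose, the force, the opening and the grip force at its end. A shift or turn number past 1, either way, is cut back to 1. Input that does not fit is refused with a message, and nothing moves.
- arm.state(): the state, without advancing time (a new reading comes with each control period).
- vision.snapshot(name): name is "scene" or "top" or "wrist"; returns a dict with "img" (420x560x3 uint8, red, green, blue), "fovy" (degrees; the focal length in pixels is half the picture's height over the tangent of half this angle, whatever the lens; pixels are square), "cx", "cy" (the principal point, pixels), "rvec" (rotation vector, rad) and "tvec" (3), from world to camera coordinates, as OpenCV has them. Camera axes: x right, y down, z forward; pixel columns grow to the right and rows downward; lengths in m; the calibration is good to about 2 mm. A picture is of the moment at which its call begins. There is no depth.
- job.job_done(): hands the job in; it is judged then, once.
The state is a dict: "time": time; "q": joint angles; "qvel": joint speeds; "tau": joint torques, N m; "tcp_pos": TCP position; "tool_rot": TCP orientation; "force": force on the tool from outside, world axes, zero at the start; "torque": the same for the moment, N m; "width": finger opening in m; "gripper_force": force on a finger pad.
Only numpy, scipy, OpenCV 4.12 (cv2) and the standard library are available. Lean on these libraries where they do the work, as an engineer would, in place of code of your own. Each camera call takes 0.05 s, during which the arm holds its last target. There are 200 camera calls.

## Working session

There is one attempt and no reset: what is moved stays moved. The work goes in short steps, Python scripts to look and compute and a shell command to move; the robot and the scene stay as the last step left them, time stands still between calls to the robot, and variables do not carry over. Pictures are saved under pics/ and viewed, at most 10 in all, crops included, and the job is handed in when it is done.

```bash
ls; mkdir -p pics; python3 - <<'E'
from workcell import arm, vision, job
import cv2,numpy as np
print(arm.grip_depth); s=arm.state(); print(s['time'],s['tcp_pos'],s['tool_rot'],s['width'])
for n in("top","scene"):
    d=vision.snapshot(n); cv2.imwrite(f"pics/{n}0.png",d["img"][:,:,::-1]); np.savez(f"{n}0.npz",**d)
    print(n,d["fovy"],d["cx"],d["cy"],d["rvec"],d["tvec"])
E
```

```text
inch.py
pics
workcell.py
0.0187
0.0 [0.17012833 0.6010129  0.23065296] [-2.60725194e-05  1.37460805e-01  9.90506993e-01 -6.50227029e-04] 0.0853511048648817
top 53.73022239151597 279.41508890247144 207.4878002436276 [ 2.20145968 -2.16074637  0.07519762] [0.05728375 0.55956653 0.99507515]
scene 48.029836798617126 269.25626992451976 209.93641813921298 [ 1.68684039  2.03542862 -0.70729082] [ 0.05333394 -0.38700274  1.73418449]
```

View pics/top0.png

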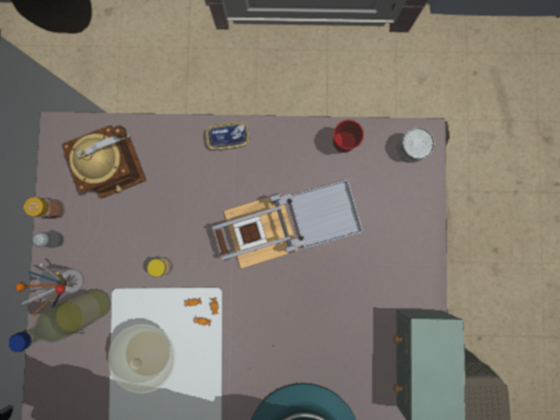

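View pics/scene0.png

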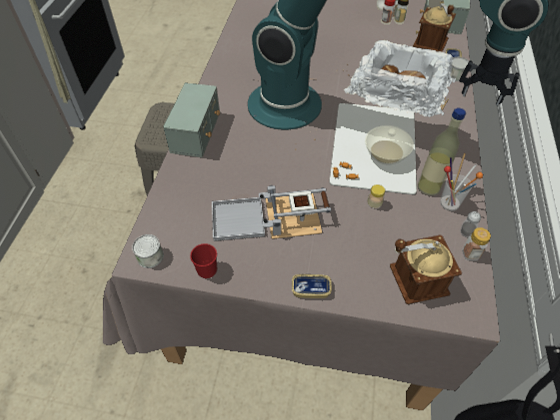

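The top view shows the mould at rest with its handle near (221,242), the mouth at (249,233) and the tray centred near (325,214). The jar is at (157,267), the cup at (348,136) and the tin at (417,144). I'll zoom in and cast rays.

```bash
cat > h.py <<'E'
import numpy as np,cv2
def ray(d,u,v,z):
    f=210/np.tan(np.radians(float(d["fovy"]))/2); R=cv2.Rodrigues(np.array(d["rvec"],float))[0]; t=np.array(d["tvec"],float)
    c=-R.T@t; r=R.T@np.array([(u-d["cx"])/f,(v-d["cy"])/f,1]); return c+r*(z-c[2])/r[2]
def proj(d,p):
    f=210/np.tan(np.radians(float(d["fovy"]))/2); R=cv2.Rodrigues(np.array(d["rvec"],float))[0]
    q=R@np.array(p)+np.array(d["tvec"],float); return f*q[0]/q[2]+float(d["cx"]),f*q[1]/q[2]+float(d["cy"])
E
python3 - <<'E'
import numpy as np,cv2
from h import *
d=np.load("top0.npz"); im=d["img"]
c=im[170:275,200:370]; cv2.imwrite("pics/crop0.png",cv2.resize(c,None,fx=4.7,fy=4.7,interpolation=cv2.INTER_CUBIC)[:,:,::-1])
r,g,b=[im[...,i].astype(int) for i in range(3)]
def blobs(m,name,z,box=(200,170,370,275)):
    x0,y0,x1,y1=box; mm=np.zeros(m.shape,np.uint8); mm[y0:y1,x0:x1]=m[y0:y1,x0:x1]
    n,l,s,ce=cv2.connectedComponentsWithStats(mm)
    for i in range(1,n):
        if s[i,4]>25: 
            rr=cv2.minAreaRect(np.argwhere(l==i)[:,::-1].astype(np.float32))
            print(name,s[i,4],ce[i].round(1),np.round(rr[0],1),np.round(rr[1],1),round(rr[2],1),ray(d,*ce[i],z).round(4))
blobs((r<110)&(r-b>25),"brown",.066)
blobs((r>200)&(b>190),"white",.072)
blobs((r-b>70)&(r>150),"wood",.008)
E
```

```text
brown 238 [249.7 232.8] [249.7 232.7] [15.5 15.5] 74.1 [0.4946 0.1356 0.066 ]
brown 123 [221.2 241.5] [221.3 241.4] [24.3  4.9] 74.1 [0.4731 0.2014 0.066 ]
white 43 [246.7 221.4] [246.5 221.5] [ 1.7 24. ] 72.9 [0.5208 0.1428 0.072 ]
white 29 [260.7 229.3] [260.8 229.4] [15.8  1.6] 73.3 [0.5031 0.1098 0.072 ]
white 27 [238.4 235.9] [238.5 236. ] [14.9  1.6] 71.6 [0.4868 0.1611 0.072 ]
white 47 [252.9 243.9] [253.  243.9] [ 1.9 24.7] 73.6 [0.469  0.1272 0.072 ]
wood 315 [244.  209.1] [244.2 208.9] [ 8.6 40.1] 73.3 [0.5538 0.1556 0.008 ]
wood 109 [286.5 220.3] [286.2 219.7] [30.7  3.8] 72.9 [0.5278 0.0497 0.008 ]
wood 158 [277.2 224.5] [277.1 224.6] [26.5  6.4] 73.3 [0.5172 0.0724 0.008 ]
wood 160 [266.7 226. ] [266.6 225.9] [23.1  7.3] 72.5 [0.513  0.0984 0.008 ]
wood 496 [259.1 255.8] [261.8 254.6] [12.4 47.9] 72.9 [0.4393 0.1155 0.008 ]
```

View pics/crop0.png

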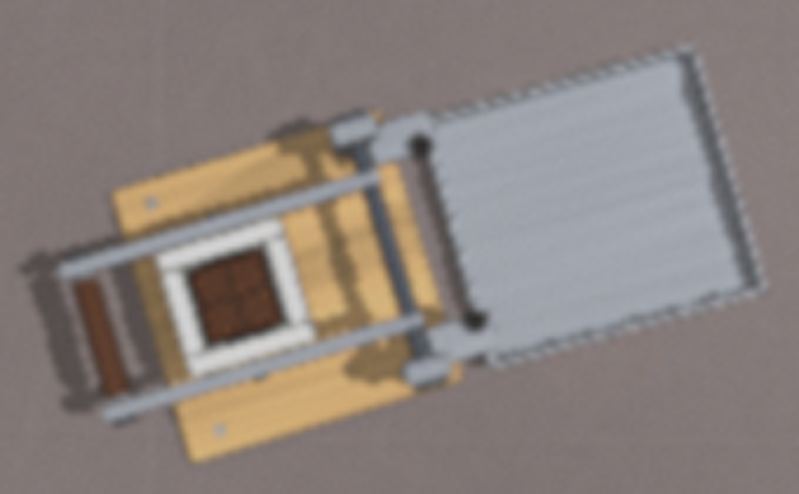

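The zoomed crop shows the handle, the white block with chocolate, the hinge rod at about (283,221) in the full image, and the stops and tray. The mould is at rest as described. Next I'll check the hinge, yaw, tray and the tall bottle.

```bash
python3 - <<'E'
from h import *
d=np.load("top0.npz"); s=np.load("scene0.npz")
P=lambda u,v,z:ray(d,u,v,z).round(4)
c=lambda u,v:(200+u/4.7-.4,170+v/4.7-.4)
print("hinge ends",P(*c(363,150),.062),P(*c(413,320),.062))
print("rail ends far",P(*c(68,270),.062),P(*c(110,412),.062))
print("handle ends",P(*c(87,283),.066),P(*c(118,390),.066))
print("tray corners",[P(*c(*q),.018) for q in((690,48),(765,288),(495,360))])
print("jar",P(157,267,.068),"cup",P(348,136,.079),"tin",P(417,144,.058),"bottle base",P(100,300,.02))
# bottle cap from 2 views: scan height
for z in(.15,.2,.25,.3,.35): 
    p=P(20,342,z); print(z,p,np.round(proj(s,p),0), "cap in scene (458,115)")
h=P(221.2,241.5,.066); h[2]=.062; print("handle in scene",proj(s,h))
E
```

```text
hinge ends [0.5693 0.0738 0.062 ] [0.4849 0.0473 0.062 ]
rail ends far [0.5065 0.2198 0.062 ] [0.4366 0.1968 0.062 ]
handle ends [0.5002 0.2095 0.066 ] [0.4476 0.1926 0.066 ]
tray corners [array([ 0.6302, -0.0963,  0.018 ]), array([ 0.505 , -0.1361,  0.018 ]), array([0.4651, 0.0037, 0.018 ])]
jar [0.4115 0.3482 0.068 ] cup [ 0.7246 -0.0898  0.079 ] tin [ 0.7135 -0.2577  0.058 ] bottle base [0.3262 0.4971 0.02  ]
0.15 [0.2564 0.6047 0.15  ] [472. 144.] cap in scene (458,115)
0.2 [0.2693 0.574  0.2   ] [467. 133.] cap in scene (458,115)
0.25 [0.2821 0.5433 0.25  ] [462. 122.] cap in scene (458,115)
0.3 [0.2949 0.5126 0.3   ] [456. 109.] cap in scene (458,115)
0.35 [0.3077 0.4819 0.35  ] [449.  96.] cap in scene (458,115)
handle in scene (np.float64(324.2257417785181), np.float64(200.30798280168975))
```

The manual's scale: shifts go in shares of 50 mm and turns go in shares of 45 degrees. Converting my numbers, -0.043 m is -0.86, -0.04 m is -0.8, -0.146 rad / 0.7854 = -0.1859.

```bash
echo '[{"finger_gap":0.036,"pos":[0,0,-0.8],"rot":[0,0,-0.1846]},{"finger_gap":0.036,"pos":[0,0,-0.8],"rot":[0,0,-0.1846]},{"finger_gap":0.036,"pos":[0,0,-0.8],"rot":[0,0,-0.1846]},{"finger_gap":0.036,"pos":[0,0,-0.8],"rot":[0,0,-0.1859]},{"finger_gap":0.036,"pos":[-0.31,-0.86,0]},{"finger_gap":0.036,"pos":[-0.31,-0.86,0]},{"finger_gap":0.036,"pos":[-0.31,-0.86,0]},{"finger_gap":0.036,"pos":[-0.31,-0.86,0]},{"finger_gap":0.036,"pos":[-0.31,-0.86,0]},{"finger_gap":0.036,"pos":[-0.31,-0.86,0]},{"finger_gap":0.036,"pos":[-0.31,-0.86,0]},{"finger_gap":0.036,"pos":[-0.31,-0.86,0]}]' | python3 inch.py
cat > e.py <<'E'
from workcell import arm, vision, job
import numpy as np,sys
from scipy.spatial.transform import Rotation as Ro
s=arm.state();q=s['tool_rot'];R=Ro.from_quat([q[1],q[2],q[3],q[0]]).as_matrix()
H=np.array([.4735,.2012,.062]);e=np.array([-.300,.954,0]);h=H-.15*e
th=float(sys.argv[1]);below=float(sys.argv[2])  # tcp below handle centre
g=h+.15*(np.cos(th)*e+np.sin(th)*np.array([0,0,1]))-[0,0,below]
print("t",round(s['time'],2),"tcp",s['tcp_pos'].round(4),"goal",g.round(4),"tool delta",(R.T@(g-s['tcp_pos'])).round(4),"yaw",round(np.arctan2(R[1,1],R[0,1])-np.pi/2,4),"tilt",R[:,2].round(3),"F",np.round(s['force'],1),"w",round(s['width'],4))
E
python3 e.py 0 .015
```

```text
time: 1.3
tcp_pos: [0.3925, 0.3087, 0.3912]
tool_rot: [-0.0, -0.152, 0.988, -0.0]
force: [2.1, 1.6, -0.9]
width: 0.036
gripper_force: 0.0
t 1.3 tcp [0.3925 0.3087 0.3912] goal [0.4735 0.2012 0.047 ] tool delta [-0.045  -0.1269  0.3442] yaw 0.3053 tilt [-0. -0. -1.] F [ 2.1  1.6 -0.9] w 0.036
```

Scaled: 0.048 m is 0.96, -0.0423 m is -0.846.

```bash
echo '[{"finger_gap":0.036,"pos":[-0.3,-0.846,0.4]},{"finger_gap":0.036,"pos":[-0.3,-0.846,0.4]},{"finger_gap":0.036,"pos":[-0.3,-0.846,0.4]},{"finger_gap":0.036,"pos":[0,0,0.96]},{"finger_gap":0.036,"pos":[0,0,0.96]},{"finger_gap":0.036,"pos":[0,0,0.96]},{"finger_gap":0.036,"pos":[0,0,0.6]},{"finger_gap":0.036}]' | python3 inch.py; python3 e.py 0 .015
python3 - <<'E'
from workcell import arm, vision, job
import cv2,numpy as np
from h import *
for n in("wrist","top"):
    d=vision.snapshot(n); cv2.imwrite(f"pics/{n}1.png",d["img"][:,:,::-1]); np.savez(n+"1.npz",**d)
    print(proj(d,[.4735,.2012,.062]))
E
```

```text
time: 2.1
tcp_pos: [0.4708, 0.202, 0.1538]
tool_rot: [-0.003, -0.152, 0.988, -0.001]
force: [0.4, -0.1, 0.2]
width: 0.0358
gripper_force: 0.0
t 2.1 tcp [0.4708 0.202  0.1538] goal [0.4735 0.2012 0.047 ] tool delta [-0.003  -0.0014  0.1068] yaw 0.3052 tilt [-0.006 -0.004 -1.   ] F [ 0.4 -0.1  0.2] w 0.0358
(np.float64(272.052715010752), np.float64(217.63179036715695))
(np.float64(221.58287017788274), np.float64(241.3325607807371))
```

View pics/wrist1.png

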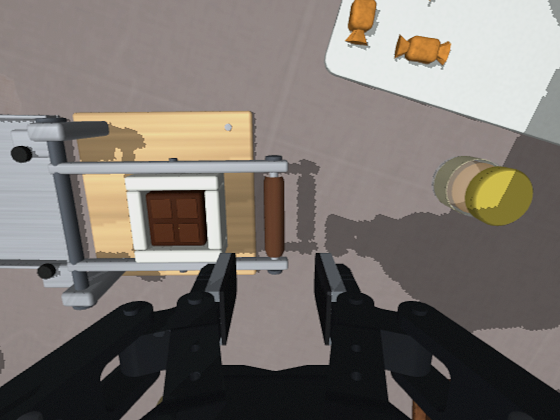

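The wrist view shows the handle centred at (273,217), within 2 px of my prediction of (272,217.6). The fingers fit into the gap between handle and block, so I'll descend and grip.

Scaled: 0.04 m is 0.8, 0.0265 m is 0.53.

```bash
echo '[{"finger_gap":0.036,"pos":[-0.04,-0.02,0.8]},{"finger_gap":0.036,"pos":[0,0,0.8]},{"finger_gap":0.036,"pos":[0,0,0.53]},{"finger_gap":0.036},{"finger_gap":0.036}]' | python3 inch.py; python3 e.py 0 .015
echo '[{"finger_gap":0},{"finger_gap":0},{"finger_gap":0},{"finger_gap":0},{"finger_gap":0}]' | python3 inch.py; python3 e.py 0 .015
python3 - <<'E'
from h import *
d=np.load("wrist1.npz")
for p in((273.5,217),(65,150),(75,270),(177,218)): print(ray(d,*p,.062 if p[0]!=177 else .07).round(4))
E
```

```text
time: 2.7
tcp_pos: [0.4763, 0.2032, 0.0528]
tool_rot: [0.001, -0.152, 0.988, 0.0]
force: [-0.1, 0.4, 0.1]
width: 0.0357
gripper_force: 0.0
t 2.7 tcp [0.4763 0.2032 0.0528] goal [0.4735 0.2012 0.047 ] tool delta [ 0.0032 -0.0011  0.0058] yaw 0.3052 tilt [ 0.002  0.001 -1.   ] F [-0.1  0.4  0.1] w 0.0357
time: 3.2
tcp_pos: [0.4765, 0.2028, 0.0529]
tool_rot: [0.002, -0.152, 0.988, 0.0]
force: [-0.5, -3.3, 12.0]
width: 0.0129
gripper_force: 58.5
t 3.2 tcp [0.4765 0.2028 0.0529] goal [0.4735 0.2012 0.047 ] tool delta [ 0.0034 -0.0006  0.0059] yaw 0.3049 tilt [ 0.003  0.001 -1.   ] F [-0.5 -3.3 12. ] w 0.0129
[0.4727 0.2021 0.062 ]
[0.4698 0.0498 0.062 ]
[0.559  0.0697 0.062 ]
[0.4916 0.1365 0.07  ]
```

Width is 12.9 mm with a 12 N lift, so the pads sit too high on the handle. I'll reopen and go 10 mm lower.

Scaled: 0.01 m is 0.2, 0.003 m is 0.06.

```bash
echo '[{"finger_gap":0.036},{"finger_gap":0.036},{"finger_gap":0.036,"pos":[0.06,0,0.2]},{"finger_gap":0.036},{"finger_gap":0},{"finger_gap":0},{"finger_gap":0},{"finger_gap":0}]' | python3 inch.py; python3 e.py 0 .019
```

```text
time: 4.0
tcp_pos: [0.4722, 0.2014, 0.0408]
tool_rot: [-0.0, -0.152, 0.988, -0.0]
force: [-0.4, -3.1, 0.5]
width: 0.013
gripper_force: 58.4
t 4.0 tcp [0.4722 0.2014 0.0408] goal [0.4735 0.2012 0.043 ] tool delta [-0.0012 -0.0006 -0.0022] yaw 0.305 tilt [-0. -0. -1.] F [-0.4 -3.1  0.5] w 0.013
```

Scaled: -0.0196 m is -0.392, -0.0192 m is -0.384.

```bash
echo '[{"finger_gap":0,"pos":[0,-0.026,-0.392]},{"finger_gap":0,"pos":[0,-0.076,-0.384]},{"finger_gap":0,"pos":[0,-0.126,-0.372]},{"finger_gap":0,"pos":[0,-0.174,-0.352]},{"finger_gap":0,"pos":[0,-0.218,-0.326]},{"finger_gap":0,"pos":[0,-0.258,-0.296]},{"finger_gap":0,"pos":[0,-0.296,-0.258]},{"finger_gap":0,"pos":[0,-0.326,-0.218]},{"finger_gap":0,"pos":[0,-0.352,-0.174]},{"finger_gap":0,"pos":[0,-0.372,-0.126]},{"finger_gap":0,"pos":[0,-0.384,-0.076]},{"finger_gap":0,"pos":[0,-0.392,-0.026]}]' | python3 inch.py; python3 e.py 1.5708 .021
```

```text
time: 5.2
tcp_pos: [0.5185, 0.0586, 0.1911]
tool_rot: [0.001, -0.152, 0.988, 0.0]
force: [14.2, 6.1, -22.2]
width: 0.013
gripper_force: 58.8
t 5.2 tcp [0.5185 0.0586 0.1911] goal [0.5185 0.0581 0.191 ] tool delta [ 0.0001 -0.0005  0.0001] yaw 0.3058 tilt [ 0.002  0.001 -1.   ] F [ 14.2   6.1 -22.2] w 0.013
```

Scaled: -0.0196 m is -0.392, 0.002 m is 0.04.

```bash
echo '[{"finger_gap":0,"pos":[-0.01,-0.392,0.04]},{"finger_gap":0,"pos":[-0.01,-0.384,0.084]},{"finger_gap":0,"pos":[-0.01,-0.372,0.126]},{"finger_gap":0,"pos":[-0.01,-0.352,0.174]},{"finger_gap":0,"pos":[0,-0.326,0.218]},{"finger_gap":0,"pos":[0,-0.296,0.258]}]' | python3 inch.py; python3 e.py 2.356 .021;echo '[{"finger_gap":0,"pos":[0,-0.258,0.296]},{"finger_gap":0,"pos":[0,-0.218,0.326]},{"finger_gap":0,"pos":[0,-0.174,0.352]},{"finger_gap":0,"pos":[0,-0.126,0.372]},{"finger_gap":0,"pos":[0,-0.076,0.384]},{"finger_gap":0,"pos":[0,-0.026,0.392]}]' | python3 inch.py; python3 e.py 3.1416 .021
```

```text
time: 5.8
tcp_pos: [0.5518, -0.0431, 0.146]
tool_rot: [0.001, -0.152, 0.988, -0.0]
force: [2.7, 2.3, -3.1]
width: 0.0136
gripper_force: 60.9
t 5.8 tcp [ 0.5518 -0.0431  0.146 ] goal [ 0.5503 -0.0431  0.1471] tool delta [ 0.0014  0.0004 -0.001 ] yaw 0.3047 tilt [ 0.002 -0.    -1.   ] F [ 2.7  2.3 -3.1] w 0.0136
time: 6.4
tcp_pos: [0.5652, -0.084, 0.0394]
tool_rot: [0.001, -0.152, 0.988, -0.0]
force: [-3.9, 6.5, 67.3]
width: 0.0134
gripper_force: 72.2
t 6.4 tcp [ 0.5652 -0.084   0.0394] goal [ 0.5635 -0.085   0.041 ] tool delta [ 0.0019 -0.0004 -0.0017] yaw 0.3051 tilt [ 0.002 -0.    -1.   ] F [-3.9  6.5 67.3] w 0.0134
```

The mould is at the stop. First rap: raise about 0.65 rad and let it drop.

Scaled: -0.0205 m is -0.41, -0.02 m is -0.4.

```bash
echo '[{"finger_gap":0,"pos":[0,0.026,-0.41]},{"finger_gap":0,"pos":[0,0.074,-0.384]},{"finger_gap":0,"pos":[0,0.126,-0.368]},{"finger_gap":0,"pos":[0,0.17,-0.35]},{"finger_gap":0,"pos":[0,0.216,-0.326]},{"finger_gap":0},{"finger_gap":0.048},{"finger_gap":0.048,"pos":[0,-0.12,-0.4]},{"finger_gap":0.048},{"finger_gap":0.048},{"finger_gap":0.048},{"finger_gap":0.048}]' | python3 inch.py;python3 e.py 3.1416 .021
python3 - <<'E'
from workcell import arm, vision, job
import cv2,numpy as np
a=vision.snapshot("top"); b=vision.snapshot("scene"); c=vision.snapshot("wrist")
p=np.hstack([cv2.resize(a["img"][170:275,200:370],(400,247)),cv2.resize(b["img"][160:270,190:350],(400,275))[:247]])
p=np.vstack([p,cv2.resize(c["img"],(800,600))[120:470]])
cv2.imwrite("pics/r1.png",p[:,:,::-1])
E
```

```text
time: 7.6
tcp_pos: [0.5566, -0.0602, 0.1511]
tool_rot: [-0.0, -0.152, 0.988, 0.0]
force: [1.1, -0.1, -0.1]
width: 0.0481
gripper_force: 0.0
t 7.6 tcp [ 0.5566 -0.0602  0.1511] goal [ 0.5635 -0.085   0.041 ] tool delta [ 0.0008 -0.0257  0.1101] yaw 0.3053 tilt [-0.001 -0.    -1.   ] F [ 1.1 -0.1 -0.1] w 0.0481
```

View pics/r1.png

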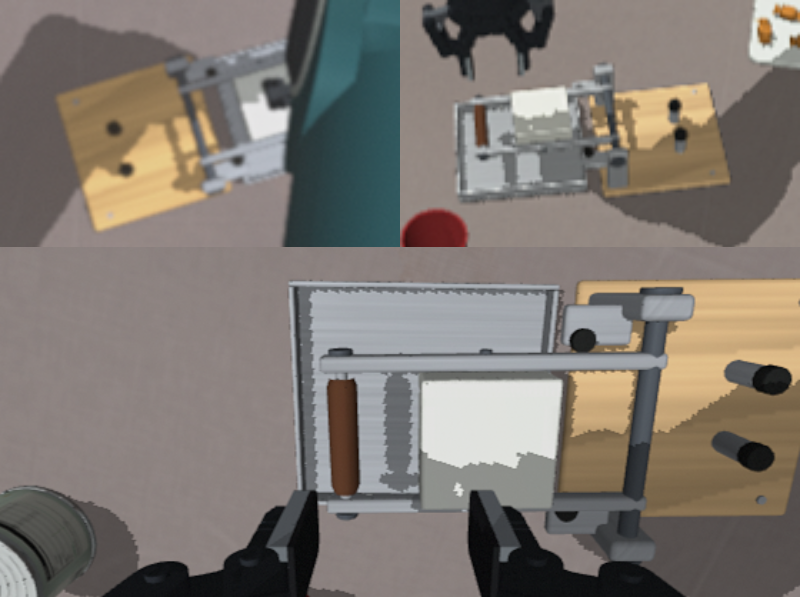

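The rap worked: the mould dropped back onto its stop with the handle free, and no chocolate is visible on the tray yet. Next cycle, with a scene check when raised.

```bash
cat > chk.py <<'E'
from workcell import arm, vision, job
import cv2,numpy as np,sys
b=vision.snapshot("scene"); im=b["img"]; r,g,bl=[im[...,i].astype(int) for i in range(3)]
m=((r<110)&(r-bl>18)&(r>35)).astype(np.uint8); k=np.zeros_like(m); k[190:245,205:340]=m[190:245,205:340]
n,l,s,c=cv2.connectedComponentsWithStats(k)
print([(int(s[i,4]),c[i].round(0).tolist()) for i in range(1,n) if s[i,4]>5])
cv2.imwrite(f"pics/{sys.argv[1]}.png",cv2.resize(im[150:270,190:350],(800,600),interpolation=cv2.INTER_CUBIC)[:,:,::-1])
E
python3 chk.py s1
echo '[{"finger_gap":0.036,"pos":[0,-0.254,0.4]},{"finger_gap":0.036,"pos":[0,-0.26,0.6]},{"finger_gap":0.036,"pos":[0,0,0.6]},{"finger_gap":0.036,"pos":[0,0,0.57]},{"finger_gap":0.036},{"finger_gap":0},{"finger_gap":0},{"finger_gap":0}]' | python3 inch.py; python3 e.py 3.1416 .019
echo '[{"finger_gap":0,"pos":[0,0.026,-0.388]},{"finger_gap":0,"pos":[0,0.074,-0.384]},{"finger_gap":0,"pos":[0,0.126,-0.368]},{"finger_gap":0,"pos":[0,0.17,-0.35]},{"finger_gap":0,"pos":[0,0.216,-0.326]},{"finger_gap":0}]' | python3 inch.py; python3 e.py 2.49 .019; python3 chk.py s2
```

```text
[(67, [222.0, 210.0]), (10, [303.0, 213.0]), (6, [270.0, 232.0])]
time: 8.6
tcp_pos: [0.5644, -0.0842, 0.0436]
tool_rot: [-0.0, -0.152, 0.988, 0.0]
force: [-1.8, 3.8, -1.8]
width: 0.0131
gripper_force: 58.5
t 8.6 tcp [ 0.5644 -0.0842  0.0436] goal [ 0.5635 -0.085   0.043 ] tool delta [ 0.0011 -0.0005  0.0006] yaw 0.3059 tilt [-0.     0.001 -1.   ] F [-1.8  3.8 -1.8] w 0.0131
time: 9.2
tcp_pos: [0.5546, -0.0542, 0.1356]
tool_rot: [-0.0, -0.153, 0.988, 0.0]
force: [-3.4, 2.0, -5.6]
width: 0.013
gripper_force: 59.2
t 9.2 tcp [ 0.5546 -0.0542  0.1356] goal [ 0.5543 -0.0557  0.134 ] tool delta [ 0.0008 -0.0013  0.0016] yaw 0.3068 tilt [-0.     0.001 -1.   ] F [-3.4  2.  -5.6] w 0.013
[(28, [231.0, 193.0]), (10, [303.0, 213.0]), (6, [270.0, 232.0])]
```

View pics/s2.png

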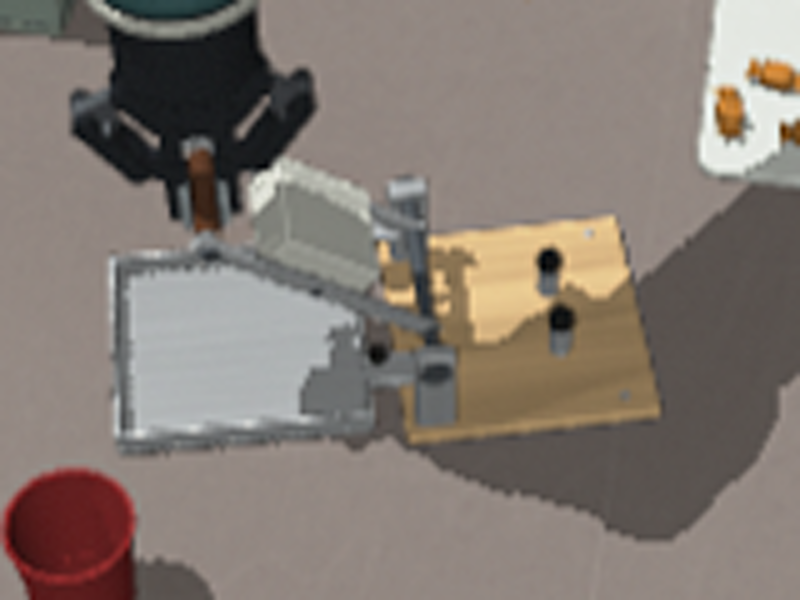

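The mould is raised and the tray is empty at pixels (120–360, 260–440) of the crop, so the chocolate is still stuck. I'll continue rapping.

Scaled: 0.0308 m is 0.616, -0.02 m is -0.4.

```bash
echo '[{"finger_gap":0.048},{"finger_gap":0.048,"pos":[0,-0.12,-0.4]},{"finger_gap":0.048},{"finger_gap":0.048},{"finger_gap":0.048},{"finger_gap":0.036,"pos":[0,-0.246,0.4]},{"finger_gap":0.036,"pos":[0,-0.246,0.6]},{"finger_gap":0.036,"pos":[0,0,0.6]},{"finger_gap":0.036,"pos":[0,0,0.616]},{"finger_gap":0.036},{"finger_gap":0},{"finger_gap":0}]' | python3 inch.py; python3 e.py 3.1416 .019
echo '[{"finger_gap":0},{"finger_gap":0,"pos":[0,0.026,-0.388]},{"finger_gap":0,"pos":[0,0.074,-0.384]},{"finger_gap":0,"pos":[0,0.126,-0.368]},{"finger_gap":0,"pos":[0,0.17,-0.35]},{"finger_gap":0,"pos":[0,0.216,-0.326]},{"finger_gap":0}]' | python3 inch.py; python3 e.py 2.49 .019; python3 chk.py s3
```

```text
time: 10.45
tcp_pos: [0.5642, -0.0842, 0.043]
tool_rot: [-0.001, -0.152, 0.988, 0.0]
force: [-0.8, -1.9, -1.4]
width: 0.013
gripper_force: 58.4
t 10.45 tcp [ 0.5642 -0.0842  0.043 ] goal [ 0.5635 -0.085   0.043 ] tool delta [ 0.0009 -0.0006 -0.    ] yaw 0.3057 tilt [-0.001  0.001 -1.   ] F [-0.8 -1.9 -1.4] w 0.013
time: 11.15
tcp_pos: [0.5544, -0.0541, 0.1353]
tool_rot: [-0.0, -0.153, 0.988, 0.001]
force: [-3.4, 3.2, -5.3]
width: 0.0135
gripper_force: 59.2
t 11.15 tcp [ 0.5544 -0.0541  0.1353] goal [ 0.5543 -0.0557  0.134 ] tool delta [ 0.0006 -0.0014  0.0013] yaw 0.3068 tilt [-0.001  0.001 -1.   ] F [-3.4  3.2 -5.3] w 0.0135
[(27, [231.0, 193.0]), (6, [270.0, 232.0])]
```

Nothing has fallen yet, but the cycle repeats reliably. Another rap.

Scaled: 0.0308 m is 0.616, 0.03 m is 0.6.

```bash
echo '[{"finger_gap":0.048},{"finger_gap":0.048,"pos":[0,-0.12,-0.4]},{"finger_gap":0.048},{"finger_gap":0.048},{"finger_gap":0.048},{"finger_gap":0.036,"pos":[0,-0.246,0.4]},{"finger_gap":0.036,"pos":[0,-0.246,0.6]},{"finger_gap":0.036,"pos":[0,0,0.6]},{"finger_gap":0.036,"pos":[0,0,0.616]},{"finger_gap":0.036},{"finger_gap":0},{"finger_gap":0}]' | python3 inch.py; echo '[{"finger_gap":0},{"finger_gap":0,"pos":[0,0.026,-0.388]},{"finger_gap":0,"pos":[0,0.074,-0.384]},{"finger_gap":0,"pos":[0,0.126,-0.368]},{"finger_gap":0,"pos":[0,0.17,-0.35]},{"finger_gap":0,"pos":[0,0.216,-0.326]},{"finger_gap":0}]' | python3 inch.py; python3 e.py 2.49 .019; python3 chk.py s4
```

```text
time: 12.4
tcp_pos: [0.5641, -0.0842, 0.043]
tool_rot: [-0.001, -0.152, 0.988, 0.0]
force: [-1.0, -2.4, -1.1]
width: 0.013
gripper_force: 58.4
time: 13.1
tcp_pos: [0.5543, -0.0541, 0.1353]
tool_rot: [-0.0, -0.153, 0.988, 0.001]
force: [-3.7, 2.1, -5.2]
width: 0.0135
gripper_force: 59.2
t 13.1 tcp [ 0.5543 -0.0541  0.1353] goal [ 0.5543 -0.0557  0.134 ] tool delta [ 0.0005 -0.0015  0.0013] yaw 0.3068 tilt [-0.001  0.001 -1.   ] F [-3.7  2.1 -5.2] w 0.0135
[(27, [231.0, 193.0]), (128, [247.0, 215.0]), (10, [303.0, 213.0]), (6, [270.0, 232.0])]
```

View pics/s4.png

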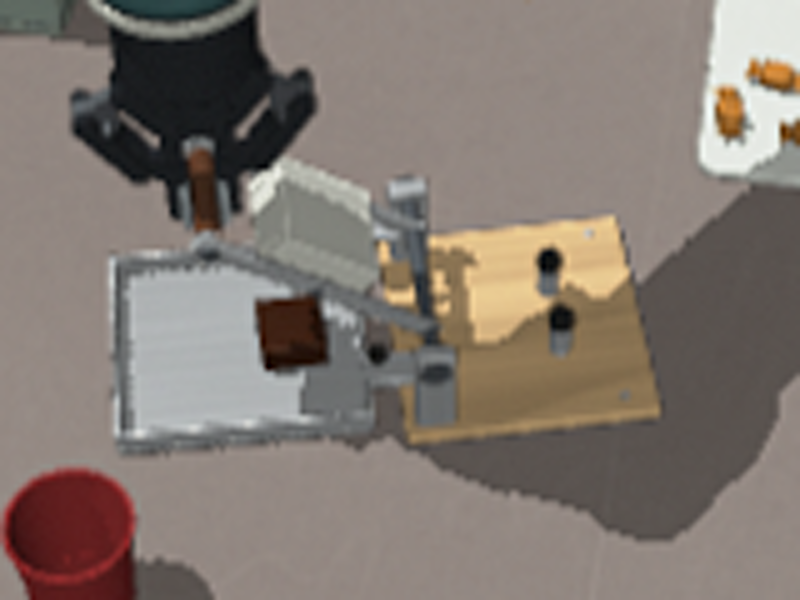

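The picture shows the chocolate lying on the tray at crop (291,333), clear of the mould. Now I'll swing the mould back.

Scaled: 0.0196 m is 0.392, 0.0192 m is 0.384.

```bash
echo '[{"finger_gap":0,"pos":[0,0.288,-0.27]},{"finger_gap":0,"pos":[0,0.296,-0.258]},{"finger_gap":0,"pos":[0,0.326,-0.218]},{"finger_gap":0,"pos":[0,0.352,-0.174]},{"finger_gap":0,"pos":[0,0.372,-0.126]},{"finger_gap":0,"pos":[0,0.384,-0.076]},{"finger_gap":0,"pos":[0,0.392,-0.026]}]' | python3 inch.py; python3 e.py 1.5708 .020; echo '[{"finger_gap":0,"pos":[0.01,0.392,0.026]},{"finger_gap":0,"pos":[0.01,0.384,0.076]},{"finger_gap":0,"pos":[0,0.372,0.126]},{"finger_gap":0,"pos":[0,0.352,0.174]},{"finger_gap":0,"pos":[0,0.326,0.218]},{"finger_gap":0,"pos":[0,0.296,0.258]}]' | python3 inch.py; python3 e.py 0.7854 .020
```

```text
time: 13.85
tcp_pos: [0.518, 0.0585, 0.1927]
tool_rot: [-0.001, -0.151, 0.988, -0.0]
force: [-17.5, -6.2, 17.7]
width: 0.0129
gripper_force: 61.4
t 13.85 tcp [0.518  0.0585 0.1927] goal [0.5185 0.0581 0.192 ] tool delta [-0.0004 -0.0005  0.0007] yaw 0.3037 tilt [-0.001 -0.001 -1.   ] F [-17.5  -6.2  17.7] w 0.0129
time: 14.45
tcp_pos: [0.4843, 0.1611, 0.1471]
tool_rot: [-0.001, -0.152, 0.988, 0.0]
force: [-9.4, -3.9, -1.9]
width: 0.0132
gripper_force: 59.5
t 14.45 tcp [0.4843 0.1611 0.1471] goal [0.4867 0.1593 0.1481] tool delta [-0.0017 -0.0025 -0.0009] yaw 0.3062 tilt [-0.003  0.    -1.   ] F [-9.4 -3.9 -1.9] w 0.0132
```

Scaled: 0.0185 m is 0.37, 0.0182 m is 0.364.

```bash
echo '[{"finger_gap":0,"pos":[-0.016,0.24,0.296]},{"finger_gap":0,"pos":[-0.016,0.21,0.326]},{"finger_gap":0,"pos":[0,0.166,0.352]},{"finger_gap":0,"pos":[0,0.12,0.364]},{"finger_gap":0,"pos":[0,0.07,0.37]},{"finger_gap":0,"pos":[0,0.02,0.35]},{"finger_gap":0},{"finger_gap":0}]' | python3 inch.py; python3 e.py 0 .019
```

```text
time: 15.25
tcp_pos: [0.4714, 0.2009, 0.0434]
tool_rot: [-0.004, -0.153, 0.988, 0.0]
force: [-21.4, 8.1, -1.8]
width: 0.0133
gripper_force: 59.9
t 15.25 tcp [0.4714 0.2009 0.0434] goal [0.4735 0.2012 0.043 ] tool delta [-0.0021 -0.0003  0.0004] yaw 0.3075 tilt [-0.007 -0.001 -1.   ] F [-21.4   8.1  -1.8] w 0.0133
```

```bash
echo '[{"finger_gap":0,"pos":[0,0,0.02]},{"finger_gap":0},{"finger_gap":0.036},{"finger_gap":0.036},{"finger_gap":0.036},{"finger_gap":0.036,"pos":[0,0,-0.6]},{"finger_gap":0.036,"pos":[0,0,-0.8]},{"finger_gap":0.036,"pos":[0,0,-0.8]},{"finger_gap":0.036,"pos":[0,0,-0.8]},{"finger_gap":0.036,"pos":[0,0,-0.8]},{"finger_gap":0.036},{"finger_gap":0.036}]' | python3 inch.py
python3 - <<'E'
from workcell import arm, vision, job
import cv2,numpy as np
from h import *
a=vision.snapshot("top"); b=vision.snapshot("scene"); c=vision.snapshot("wrist")
o=np.load("scene0.npz")["img"]
z=lambda i:cv2.resize(i[150:285,130:350],(400,245))
p=np.vstack([np.hstack([z(o),z(b["img"])]),np.hstack([cv2.resize(a["img"][130:290,190:390],(400,320)),cv2.resize(c["img"],(400,300),)[:320] if 0 else cv2.copyMakeBorder(cv2.resize(c["img"],(400,300)),0,20,0,0,0)])])
cv2.imwrite("pics/end.png",p[:,:,::-1])
s=arm.state(); print(s['time'],s['force'],s['tcp_pos'])
E
```

```text
time: 16.45
tcp_pos: [0.4759, 0.2001, 0.2344]
tool_rot: [0.001, -0.152, 0.988, 0.0]
force: [0.3, -0.7, -1.2]
width: 0.036
gripper_force: 0.0
16.6 [-0.2497622  -1.0476136   0.44651893] [0.47511527 0.19978803 0.23258357]
```

View pics/end.png

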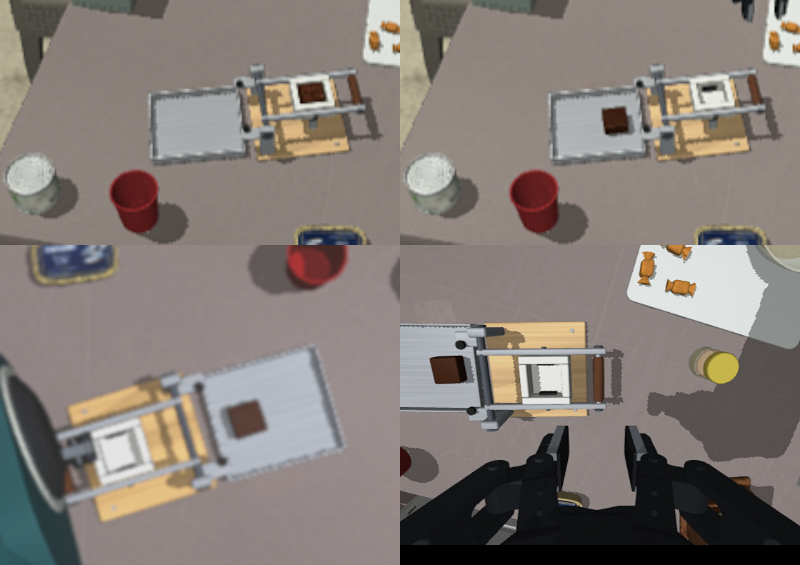

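The final picture shows the empty mould at rest, mouth up, and the chocolate on the tray (crop (615,120)). The tray, cup and tin haven't moved and the gripper is clear.

```bash
python3 -c "
from workcell import arm, vision, job
print(job.job_done())"
```

```text
the job is handed in; nothing more can be done
None
```

I handed the job in at about 17 s: the chocolate came loose after three raps and lies on the tray, the empty mould is back at rest mouth up, the gripper is clear, and the tray and the other things look unmoved in the final picture.

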